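Fit the keyed hand wheel on the bench bender

ROBOT

A 6-joint arm with a two-finger parallel gripper is mounted at the origin on a cart in front of the work surface, level with it; the furniture and walls round the work are solid. World frame = base frame: x ahead of the robot, y to its left, z up, the work surface at z = 0. Lengths are in mm, angles in rad, forces in N, time in s.
With the tool pointing down it reaches from about 350 to 775 mm from the base axis. Payload 7.3 kg.
Tool frame: the origin (TCP) lies midway between the tips of the shut fingers; the grasp point (between the pads) lies 19 mm behind it; x points along the fingers, y is the direction in which the jaws open and shut, and the axes are right-handed (so a half turn about x gives the same grasp; the last joint's range is limited). The gripper opens to 92 mm and grips with 3 to 60 N. Pads are 19 mm wide; open, the fingers measure 130 mm over their backs; the gripper's body (75 mm by 190 mm) begins 47 mm behind the grasp point.
Start: joints at [1.083, 0.342, 1.524, -0, 1.275, -0.146], TCP at [175.958, 494.655, 226.741] pointing down, gripper open.
Joint ranges: [-2.53, 2.53], [-0.77, 2.02], [0.04, 2.7], [-1, 4.14], [0.28, 2.66], [-3.11, 3.11]. Speed limits (rad/s): [2.57, 2.57, 3.14, 3.14, 3.14, 3.14].

INTERFACE

Orientations are given as [roll, pitch, yaw] about the fixed x, y, z axes, in that order (R = Rz(yaw) Ry(pitch) Rx(roll)).
In Python, from plant import bot gives the robot as it stands. The module is installed in compiled form; this text tells all that it offers.
- The arm moves only by the shell command python3 -m handwheel 'ROWS' [OPENING]. ROWS is JSON, a list that holds one entry, the list of rows, each a list of 4 numbers: the shift along the tool's x, y, z in cm, then the turn about the tool's x in rad. A call has 1 to 8 rows; each row shifts and turns the commanded pose from where the row before left it, along the tool's axes as they then stand; what a row does not reach is not made up. A row lasts 1/12 s, in which the tool goes at most 41.7 mm and 7.16 degrees, less where a joint would pass 70% of its speed; a pose out of reach is approached as far as the arm can. A call is refused whole if a number of a shift passes 4.17 or a number of a turn 0.125, either way. A call with a gripper value outside its range is refused whole. OPENING is the opening, from 0 (shut) to 1 (fully open), set as the call begins (- or left out, the last holds). The fingers move at their own pace and stop on an object; the grip force is fixed at half the most. Time passes only in rows, so rows that do not move let the fingers close. It gives the time, the measured TCP pose, the force and the opening at its end, in the units of the state.
- bot.get_obs(): the state, without advancing time (a new reading comes with each control period).
- bot.capture(name): name is "scene" or "top"; returns (picture, depth): 384x512x3 uint8, red, green, blue; 384x512 float32, mm along the optical axis (not along the pixel's ray), 0 where there is no reading.
- bot.camera_model(name): a dict with "fx", "fy", "cx", "cy" (pixels), "position" and "rotation" of the camera in the world. Camera axes: x right, y down, z forward; pixel columns grow to the right and rows downward; lengths in mm; the calibration is good to about 2 mm. A picture is of the moment at which its call begins. camera_model takes no time and is no camera call.
- bot.close_job(): hands the job in, once; it reports no verdict.
Trained networks look in the newest picture that a camera, given by its name, has taken for a name from the list of things; names that differ only in an ending like _2 or _b are one class to them, and where a whole thing is asked for, a point or a joint stands for the part that bears it (a point fixed in the world has none). Each returns a list of dicts, best first, with "conf" (0 to 1); they miss things now and then, are a little off and sometimes report something else, mostly with a low value. They report only what shows in the picture. A call takes as long as a camera call.
- bot.find_in(camera, label): "bbox" ([left, top, width, height] in pixels, round what is visible of it).
- bot.spot_point(camera, label): "point" ([column, row] in pixels: a listed point, or the origin of a listed thing).
The state is a dict: "time": time; "joint_positions": joint angles; "dq": joint speeds; "tau": joint torques, N m; "tool_pos": TCP position; "tcp_rot": TCP orientation; "contact_force": force on the tool from outside, world axes, zero at the start; "moment": the same for the moment, N m; "grip_width": finger opening in mm.
Only numpy, scipy, OpenCV 4.12 (cv2) and the standard library are available. Lean on these libraries where they do the work, as an engineer would, in place of code of your own. Each camera call takes 0.05 s, during which the arm holds its last target.

TASK

Fit the hand wheel on the bench bender: set it on the spindle with its red mark well away from the red mark on the base, so that it rests up on the spindle's shoulder, and let go of it there. Then take it by the knob with a fresh grip and turn it until the marks meet and its tab drops into the keyway, and press it fully home so that both spring catches have clicked over its rim. Let go of it, and leave the other things where they lie.

Things in the scene. Friction and masses are not known exactly. Their poses are not given: they have to be found in the camera images.
- wheel: Loose hand wheel, 0.45 kg: aluminium flange 110 mm across, 8 mm thick; on it a hub 62 mm across, 8 to 32 mm high, a 40 mm neck, and a round black knob 45 mm across, 40 to 76 mm high. Origin: centre of the underside, z up along the axis, +x towards tab and red line. Starts flat on the worktop, knob up; its red line then points 0.8 to 2.6 rad counter-clockwise (from above) of the bender's.
- wheel_knob (a point): Middle of the wheel's black knob, on the axis 60 mm above the underside: the place to grip, from above, at any angle.
- wheel_tab (a point): The wheel's tab: steel, 12 mm wide, 10 mm high, inside the mouth of the bore, reaching inward to 11.5 mm from the axis, towards the wheel's +x; a red line on top of the flange marks its direction. This point: 16 mm from the axis, at the underside. The bore is 44 mm wide and 28 mm deep, then a 23 mm guide bore goes on to 72 mm (closed above).
- bender: Bench bender bolted to the worktop: green base 175 x 176 x 14 mm, origin under the spindle axis at worktop height, z up, +x towards keyway and red line. Spindle: pilot 20 mm across with coned end, 43 to 87 mm high, above a keyed part 40 mm across, 18 to 43 mm high. A steel bending roller 47 mm high stands 74 mm from the axis towards -x.
- shoulder (a point): Spindle axis at the top of the keyed part (shoulder), 43 mm above the worktop; axes as bender. With its tab off the keyway the wheel rests with its origin here, leaning up to 0.1 rad. With the tab in line and the wheel let go, it drops some 10 mm by its weight onto the catches; it must then be pressed about 15 mm more, with some 10 to 20 N, and is home with its origin 25 mm below here.
- keyway (a point): The keyway: one open groove 16 mm wide down the keyed part, towards the bender's +x; a red line on the base marks its direction. It takes the tab within about 0.1 rad. This point: its mouth, 16 mm from the axis, 43 mm high.
- catch_left (a joint): Orange sloped spring catch on the bender's +y side, 20 mm wide, its nose 51.5 mm from the axis, 27 to 35.5 mm high. In m: 0 = sprung in (over the wheel's rim once that is home), up to 0.007 as the wheel's edge pushes it outward.
- catch_right (a joint): The same catch on the bender's -y side.
- cuff: Bystander: silver cuff bracelet, 44 x 54 x 12 mm, origin at the centre of its underside.
- pliers: Bystander: blue-handled pliers lying flat, 131 x 58 x 10 mm, origin at the centre of the underside.
- tape: Bystander: roll of masking tape lying flat, 86 mm across, 24 mm high, origin at the centre of the underside.

How it is judged:
By the outcome, as a careful person would: the job done as asked, in the order asked, and still so for the second after the job is handed in, with the robot touching nothing.
It also fails if it takes over 69 s, if anything falls off the work surface, if the arm or the gripper's body presses on something with over 40 N, if the wrist force passes 120 N, or if a joint passes its speed limit or range.

## Working session

There is one attempt and no reset: what is moved stays moved. The work goes in short steps, Python scripts to look and compute and a shell command to move; the robot and the scene stay as the last step left them, time stands still between calls to the robot, and variables do not carry over. Pictures are saved under pics/ and viewed, and the job is handed in when it is done.

```bash
mkdir -p pics; ls
cat > h.py <<'E'
import numpy as np, cv2
from plant import bot
def cap(cam,fn):
    rgb,d=bot.capture(cam); cv2.imwrite('pics/'+fn,rgb[:,:,::-1]); np.save('/tmp/%s_d.npy'%cam,d); np.save('/tmp/%s_c.npy'%cam,rgb); return rgb,d
def R(cam): 
    m=bot.camera_model(cam); return m,np.array(m['rotation']),np.array(m['position'])
def unp(cam,u,v,d):
    m,r,p=R(cam); u,v,d=map(np.asarray,(u,v,d))
    c=np.stack([(u-m['cx'])/m['fx']*d,(v-m['cy'])/m['fy']*d,d],-1); return c@r.T+p
def ray(cam,u,v,z):
    m,r,p=R(cam); c=r@np.array([(u-m['cx'])/m['fx'],(v-m['cy'])/m['fy'],1.]); return p+c*(z-p[2])/c[2]
def proj(cam,P):
    m,r,p=R(cam); c=(np.asarray(P)-p)@r; return np.stack([c[...,0]/c[...,2]*m['fx']+m['cx'],c[...,1]/c[...,2]*m['fy']+m['cy']],-1)
E
python3 - <<'E'
from h import *
print(bot.get_obs())
for c in('scene','top'):
    cap(c,c+'0.png'); print(c,bot.camera_model(c))
    for l in('wheel','bender'): print(l,bot.find_in(c,l)[:2])
    for l in('wheel_knob','wheel_tab','shoulder','keyway'): print(l,bot.spot_point(c,l)[:2])
E
```

```text
pics
{'time': 0.0, 'joint_positions': array([ 1.08300184e+00,  3.42717343e-01,  1.52504697e+00,  1.65191035e-05,
        1.27542657e+00, -1.45979024e-01]), 'dq': array([ 0.0007696 , -0.00060356, -0.00126435,  0.00079191,  0.00098777,
       -0.00035355]), 'tau': array([-7.41390413e-04, -4.31240916e+01, -2.44212896e+01,  7.16469577e-02,
        5.60057920e-02, -1.28123788e-04]), 'tool_pos': array([175.73931224, 494.25674473, 226.03732152]), 'tcp_rot': array([-1.72665849,  1.56919802, -2.06847878]), 'contact_force': array([0.07957909, 0.59381465, 0.44119671]), 'moment': array([ 0.00666667, -0.00271852,  0.01289089]), 'grip_width': 91.81669849555108}
scene {'fx': 469.40682818898523, 'fy': 469.40682818898523, 'cx': 256.7225331686426, 'cy': 192.79066415687166, 'position': array([-174.11613676, -594.34029786,  734.78818954]), 'rotation': array([-2.20122007, -0.02345897, -0.8989869 ])}
wheel [{'bbox': [179.0, 155.6, 41.7, 41.9], 'conf': 0.85}]
bender [{'bbox': [218.8, 192.3, 98.4, 63.9], 'conf': 0.7}, {'bbox': [237.2, 163.4, 36.3, 14.0], 'conf': 0.15}]
wheel_knob [{'point': [195.4, 161.9], 'conf': 0.66}]
wheel_tab [{'point': [199.5, 188.7], 'conf': 0.79}]
shoulder [{'point': [271.4, 210.4], 'conf': 0.64}]
keyway [{'point': [277.2, 208.6], 'conf': 0.55}]
top {'fx': 381.7027872095505, 'fy': 381.7027872095505, 'cx': 255.78965116530168, 'cy': 192.738407566525, 'position': array([ 389.70490261,  -46.59563181, 1030.52307449]), 'rotation': array([-2.97653538e+00, -3.01127729e-05, -1.54122229e+00])}
wheel [{'bbox': [163.9, 171.7, 38.7, 40.1], 'conf': 0.63}]
bender [{'bbox': [237.5, 165.6, 68.2, 74.0], 'conf': 0.75}, {'bbox': [193.7, 119.6, 37.0, 35.8], 'conf': 0.21}]
wheel_knob [{'point': [179.6, 188.3], 'conf': 0.82}, {'point': [272.5, 195.8], 'conf': 0.26}]
wheel_tab [{'point': [180.8, 198.6], 'conf': 0.68}]
shoulder [{'point': [275.8, 194.3], 'conf': 0.75}]
keyway [{'point': [275.3, 189.3], 'conf': 0.8}]
```

```bash
python3 - <<'E'
s=open('h.py').read()
s=s.replace("return m,np.array(m['rotation']),np.array(m['position'])","return m,Rotation.from_euler('xyz',m['rotation']).as_matrix(),np.array(m['position'])").replace("import numpy as np, cv2","import numpy as np, cv2\nfrom scipy.spatial.transform import Rotation")
open('h.py','w').write(s)
E
python3 - <<'E'
from h import *
c=cv2.imread('pics/top0.png'); cv2.imwrite('pics/top0z.png',cv2.resize(c[100:290,130:330],None,fx=3,fy=3,interpolation=cv2.INTER_CUBIC))
c=cv2.imread('pics/scene0.png'); cv2.imwrite('pics/scene0z.png',cv2.resize(c[110:300,150:350],None,fx=3,fy=3,interpolation=cv2.INTER_CUBIC))
print('knob',ray('top',179.6,188.3,60),ray('scene',195.4,161.9,60))
print('tab',ray('top',180.8,198.6,0),ray('scene',199.5,188.7,0))
print('sh',ray('top',275.8,194.3,43),ray('scene',271.4,210.4,43))
print('key',ray('top',275.3,189.3,43),ray('scene',277.2,208.6,43))
E
```

```text
knob [557.09396696 155.18301529  60.        ] [563.12120561 180.60374999  60.        ]
tab [539.0176339  162.60200533   0.        ] [540.29142117 147.36448992   0.        ]
sh [551.53184263 -94.30850933  43.        ] [545.11961535 -87.80687937  43.        ]
key [564.79618447 -92.71682717  43.        ] [559.65584922 -94.24139759  43.        ]
```

View pics/top0.png

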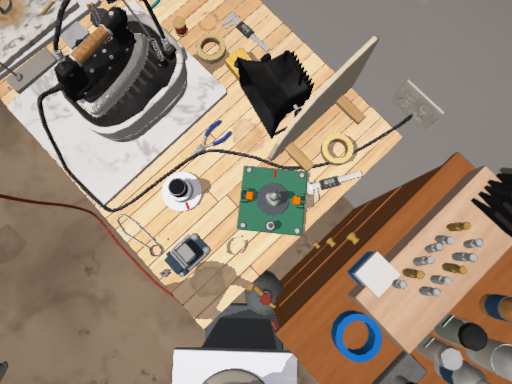

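View pics/scene0.png

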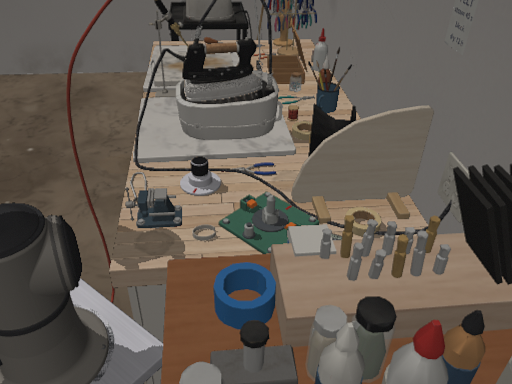

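```bash
sleep 1
```

```text
(no output)
```

View pics/top0z.png

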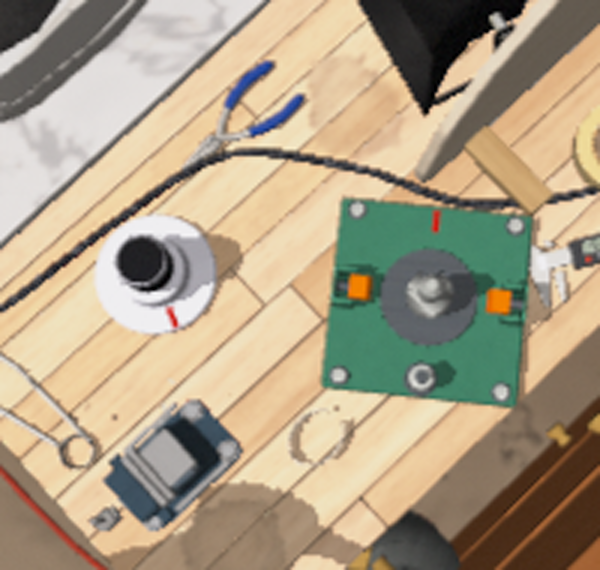

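View pics/scene0z.png

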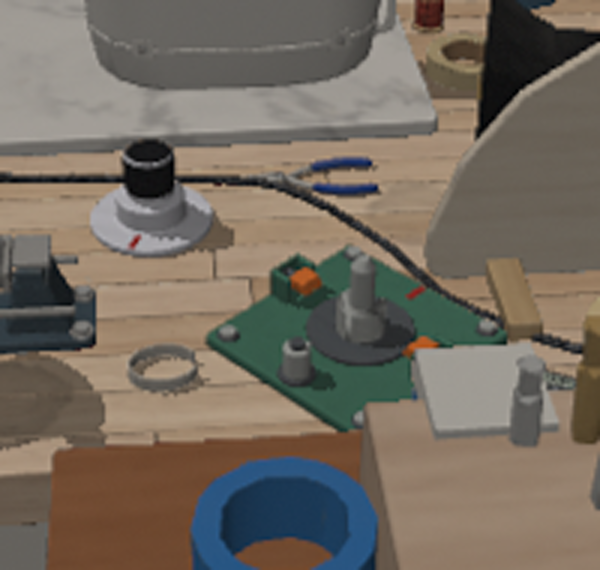

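Run:
```python
from h import *
for cam in('top','scene'):
    c=np.load(f'/tmp/{cam}_c.npy').astype(int); d=np.load(f'/tmp/{cam}_d.npy')
    V,U=np.mgrid[:384,:512]; P=unp(cam,U,V,d); np.save(f'/tmp/{cam}_P.npy',P)
    def rep(n,m):
        print(cam,n,m.sum(),'px',U[m].mean().round(1),V[m].mean().round(1),'med',np.median(P[m],0).round(1),'mean',P[m].mean(0).round(1), 'ctr',((np.percentile(P[m],1,0)+np.percentile(P[m],99,0))/2).round(1))
    ok=d>0
    nb=ok&(np.hypot(P[...,0]-550,P[...,1]-160)<70)
    rep('knobtop',nb&(P[...,2]>70)&(P[...,2]<85))
    rep('flange',nb&(P[...,2]>4)&(P[...,2]<13))
    rep('table',nb&(np.abs(P[...,2])<4))
    bb=ok&(np.hypot(P[...,0]-550,P[...,1]+92)<45)
    rep('pilot',bb&(P[...,2]>60)); rep('keyed',bb&(np.abs(P[...,2]-43)<4))
    red=(c[...,0]>110)&(c[...,0]-c[...,1]>60)&(c[...,0]-c[...,2]>60)&(np.abs(c[...,1]-c[...,2])<40)
    rep('redw',nb&red)
    rep('redb',red&ok&(np.hypot(P[...,0]-550,P[...,1]+92)<110)&(np.hypot(P[...,0]-550,P[...,1]+92)>25))
    org=(c[...,0]>150)&(c[...,1]>60)&(c[...,2]<50)&ok&(np.hypot(P[...,0]-550,P[...,1]+92)<90)
    rep('orgL',org&(P[...,1]>-92));rep('orgR',org&(P[...,1]<-92))
```

```text
top knobtop 241 px 176.3 186.2 med [559.5 160.6  75.4] mean [559.6 160.8  75.4] ctr [560.4 161.3  75.1]
top flange 804 px 181.9 191.2 med [554.8 156.    7.6] mean [558.5 159.4   7.7] ctr [560.2 160.9   8.2]
top table 746 px 183.5 202.2 med [ 5.177e+02  1.494e+02 -4.000e-01] mean [ 5.296e+02  1.547e+02 -4.000e-01] ctr [549.9 159.8   0. ]
top pilot 59 px 273.1 195.2 med [542.8 -85.2  82.2] mean [542.9 -85.8  80.7] ctr [544.2 -86.3  75.7]
top keyed 109 px 272.3 198.3 med [539.2 -82.3  42.7] mean [540.8 -85.3  42.7] ctr [543.  -85.9  42.7]
top redw 16 px 187.1 205.2 med [520.9 143.1   7.1] mean [520.5 143.    7. ] ctr [521.  142.1   6.8]
top redb 14 px 274.6 173.1 med [615.  -92.2  13.5] mean [614.9 -91.4  13.3] ctr [615.  -92.   13.2]
top orgL 49 px 249.2 195.1 med [548.8 -24.1  34.7] mean [548.6 -24.5  34.6] ctr [548.7 -24.   34.1]
top orgR 53 px 295.9 200.2 med [ 538.8 -148.3   35.4] mean [ 538.6 -148.    34.8] ctr [ 538.6 -147.8   29.7]
scene knobtop 149 px 198.8 161.0 med [554.4 158.4  76.3] mean [554.8 158.8  76. ] ctr [556.2 160.2  75.2]
scene flange 475 px 200.0 185.1 med [537.  141.7   8.9] mean [544.9 149.3   8.7] ctr [557.  160.7   8.4]
scene table 442 px 196.2 191.6 med [514.4 131.6   0.8] mean [524.7 144.4   0.8] ctr [5.475e+02 1.601e+02 4.000e-01]
scene pilot 95 px 270.4 201.1 med [536.3 -89.6  77.2] mean [537.6 -88.9  75.6] ctr [538.5 -87.   74.6]
scene keyed 107 px 269.4 212.6 med [534.  -92.7  43.5] mean [535.1 -89.5  43.4] ctr [538.  -85.8  43.3]
scene redw 6 px 194.7 190.2 med [518.5 143.2   9. ] mean [518.6 143.3   9. ] ctr [518.5 143.    8.9]
scene redb 16 px 279.8 210.4 med [578.6 -92.1  24.8] mean [577.  -90.1  25.6] ctr [575.2 -90.2  25.5]
scene orgL 27 px 250.7 201.6 med [546.9 -23.8  36.6] mean [547.2 -22.9  36.4] ctr [547.8 -22.9  35.8]
scene orgR 22 px 290.1 224.3 med [ 538.5 -146.8   36.3] mean [ 538.4 -147.7   36.5] ctr [ 537.5 -149.1   36.5]
```

Run:
```python
from h import *
o=bot.get_obs(); M=Rotation.from_euler('xyz',o['tcp_rot']).as_matrix(); print(M.round(3))
for z0 in (60,90,120,200):
  for cam in('top','scene'):
    P=np.load(f'/tmp/{cam}_P.npy');d=np.load(f'/tmp/{cam}_d.npy')
    for n,c in(('spin',(543,-86)),('wheel',(559,161))):
        r=np.hypot(P[...,0]-c[0],P[...,1]-c[1]); m=(d>0)&(P[...,2]>z0)&(P[...,2]<500)&(r<240)&(r>30)
        if m.any():
            a=np.degrees(np.arctan2(P[...,1]-c[1],P[...,0]-c[0]))
            print(z0,cam,n,[(k*30,int(r[m&(a//30==k)].min())) for k in range(-6,6) if (m&(a//30==k)).sum()>1])
# obstacles on path corridor
for cam in('top','scene'):
    P=np.load(f'/tmp/{cam}_P.npy');d=np.load(f'/tmp/{cam}_d.npy')
    m=(d>0)&(P[...,0]>400)&(P[...,0]<680)&(P[...,1]>-86)&(P[...,1]<160); print(cam,P[m][:,2].max())
```

```text
[[ 0.     0.335  0.942]
 [ 0.     0.942 -0.335]
 [-1.     0.     0.   ]]
60 top spin [(-150, 232), (-30, 112), (0, 109), (60, 225), (90, 231)]
60 top wheel [(-180, 143), (-120, 237), (0, 177), (30, 174), (150, 159)]
60 scene spin [(-150, 236), (-30, 107), (0, 102), (60, 225), (90, 229)]
60 scene wheel [(-180, 148), (0, 173), (30, 169), (150, 160)]
90 top spin [(-150, 232), (-30, 114), (0, 119)]
90 top wheel [(0, 177), (30, 174), (150, 213)]
90 scene spin [(-150, 236), (-30, 112), (0, 115)]
90 scene wheel [(0, 173), (30, 169), (150, 216)]
120 top spin [(-150, 232), (-30, 124), (0, 165)]
120 top wheel [(0, 177), (30, 174)]
120 scene spin [(-150, 236), (-30, 122), (0, 163)]
120 scene wheel [(0, 173), (30, 169)]
200 top spin [(-30, 185)]
200 scene spin [(-30, 180)]
top 104.85210529744427
scene 111.52737534204277
```

```bash
python3 -m handwheel '[[[0,-1.2,3.2,0],[0,-1.2,3.2,0],[0,-1.2,3.2,0],[0,-1.2,3.2,0],[0,-1.2,3.2,0],[0,-1.2,3.2,0],[0,-1.2,3.2,0],[0,-1.2,3.2,0]]]' 1
python3 -m handwheel '[[[0,-1.2,3.2,0],[0,-1.2,3.2,0],[0,-1.2,3.2,0],[0,-1.2,3.2,0],[0,-1.2,3.2,0],[0,-1.2,3.2,0],[0,-1.2,2.5,0],[0,0,0,0]]]'
```

```text
time: 1.37
tool_pos: [386.1, 317.2, 226.9]
tcp_rot: [1.022, 1.57, 0.68]
contact_force: [-0.2, 0.5, 0.1]
grip_width: 91.8
time: 2.03
tool_pos: [564.5, 162.5, 226.1]
tcp_rot: [-0.506, 1.569, -0.852]
contact_force: [0.2, -0.5, 0.4]
grip_width: 91.8
```

```bash
python3 -m handwheel '[[[0,0,0,0.122],[0,0,0,0.122],[0,0,0,0.122],[0,0,0,0.122],[0,0,0,0.122],[0,0,0,0.122],[0,0,0,0.122],[0,0,0,0.122]]]'
```

```text
time: 2.7
tool_pos: [560.8, 167.0, 226.7]
tcp_rot: [-2.41, 1.57, 2.549]
contact_force: [-0.2, 0.9, -0.7]
grip_width: 91.8
```

```bash
cat >> h.py <<'E'
def st(tx=None,ty=None,tz=None,yaw=None):
    o=bot.get_obs(); M=Rotation.from_euler('xyz',o['tcp_rot']).as_matrix(); p=o['tool_pos']
    y=np.arctan2(M[1,1],M[0,1])
    print('t %.2f'%o['time'],'p',p.round(1),'jawyaw %.3f'%y,'x-axis',M[:,0].round(3),'q',o['joint_positions'].round(2),'F',o['contact_force'].round(1),'M',o['moment'].round(2),'w %.1f'%o['grip_width'])
    if tx is not None:
        D=np.array([tx,ty,p[2] if tz is None else tz])-p; print('tool shift cm',(M.T@D/10).round(2))
    if yaw is not None: print('turn',round(-((yaw-y+np.pi)%(2*np.pi)-np.pi),3))
E
python3 -c "
from h import *
st(559.5,161,150,0.25)"
```

```text
t 2.70 p [560.8 167.  226.7] jawyaw 0.247 x-axis [-0.  0. -1.] q [ 0.16  0.45  1.35  0.    1.34 -0.09] F [-0.2  0.9 -0.7] M [-0.03  0.01  0.05] w 91.8
tool shift cm [ 7.67 -0.27  0.55]
turn -0.003
```

```bash
python3 -m handwheel '[[[2.0,-0.1,0.2,0],[2.0,-0.1,0.2,0],[2.0,-0.1,0.1,0],[1.6,0,0,0],[0,0,0,0],[0,0,0,0]]]'
python3 - <<'E'
from h import *
st(559.5,161,41,0.25)
rgb,d=cap('scene','s1.png'); cap('top','t1.png')
a=cv2.imread('pics/s1.png')[100:240,130:270];b=cv2.imread('pics/t1.png')[120:260,110:250]
cv2.imwrite('pics/c1.png',cv2.resize(np.hstack([a,b]),None,fx=2.8,fy=2.8,interpolation=cv2.INTER_CUBIC))
E
```

```text
time: 3.2
tool_pos: [559.0, 161.2, 150.4]
tcp_rot: [-1.779, 1.569, -3.096]
contact_force: [0.3, 0.1, -0.3]
grip_width: 91.4
t 3.20 p [559.  161.2 150.4] jawyaw 0.253 x-axis [-0.002 -0.    -1.   ] q [ 0.15  0.51  1.47  0.    1.16 -0.1 ] F [ 0.3  0.1 -0.3] M [-0.11  0.04 -0.01] w 91.4
tool shift cm [10.94  0.06  0.04]
turn 0.003
```

View pics/c1.png

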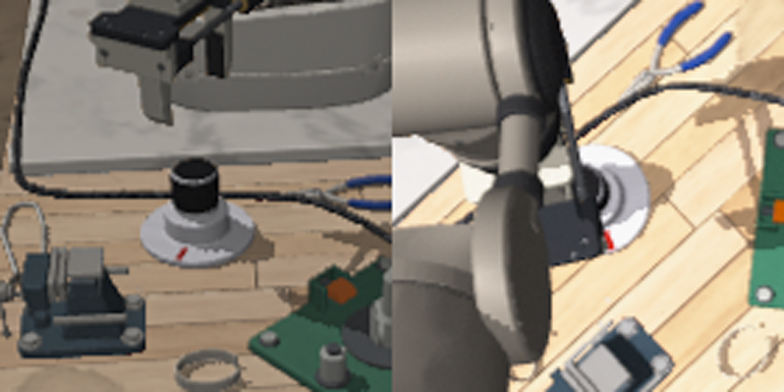

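Run:
```python
from h import *
c=np.array([559,161.2,150.4]); y=np.array([np.cos(.253),np.sin(.253),0])
for s in(-1,1):
    print(((proj('scene',c+s*y*55)-[130,100])*2.8).round())
    print(((proj('top',c+s*y*55)-[110,120])*2.8+[392,0]).round())
print(((proj('scene',c+[0,0,-90])-[130,100])*2.8).round(),((proj('top',c+[0,0,-90])-[110,120])*2.8+[392,0]).round())
```

```text
[158. 126.]
[571. 233.]
[219.  72.]
[547. 108.]
[195. 182.] [580. 189.]
```

Gripper tips project where seen (scene crop 158,126 and 219,72), with the knob at (194,188) directly beneath. Descending to grip.

```bash
python3 -m handwheel '[[[2.5,0,0,0],[2.5,0,0,0],[2.5,0.1,0,0],[2.0,0,0,0],[1.4,0,0,0],[0,0,0,0],[0,0,0,0]]]'; python3 -c "
from h import *
st(559.5,161,41,0.25)"; python3 -m handwheel '[[[0,0,0,0],[0,0,0,0],[0,0,0,0],[0,0,0,0],[0,0,0,0],[0,0,0,0],[0,0,0,0],[0,0,0,0]]]' 0.3;  python3 -c "
from h import *
st(559.5,161,41,0.25)"
```

```text
time: 3.88
tool_pos: [561.1, 161.4, 42.5]
tcp_rot: [1.608, 1.57, 0.29]
contact_force: [-0.7, -0.4, -0.5]
grip_width: 91.8
t 3.88 p [561.1 161.4  42.5] jawyaw 0.253 x-axis [ 0.001  0.    -1.   ] q [ 0.15  0.65  1.58  0.    0.92 -0.1 ] F [-0.7 -0.4 -0.5] M [-0.08  0.01 -0.04] w 91.8
tool shift cm [ 0.15 -0.16 -0.  ]
turn 0.003
time: 4.55
tool_pos: [560.3, 161.1, 41.8]
tcp_rot: [-1.698, 1.57, -3.016]
contact_force: [-0.2, 0.0, 0.8]
grip_width: 44.4
t 4.55 p [560.3 161.1  41.8] jawyaw 0.253 x-axis [-0.001 -0.    -1.   ] q [ 0.15  0.65  1.58  0.    0.92 -0.1 ] F [-0.2  0.   0.8] M [-0.15  0.2  -0.02] w 44.4
tool shift cm [ 0.08 -0.08 -0.01]
turn 0.003
```

```bash
python3 -m handwheel '[[[-1,0,0,0],[-2,0,0,0],[-2.5,0,0,0],[-2.5,0,0,0],[-2.5,0,0,0],[-2,0,0,0],[-1,0,0,0],[0,0,0,0]]]';  python3 -c "
from h import *
st(543,-86,170,1.65)"
```

```text
time: 5.22
tool_pos: [561.6, 161.4, 179.2]
tcp_rot: [1.485, 1.566, 0.168]
contact_force: [0.5, 1.2, -4.3]
grip_width: 43.9
t 5.22 p [561.6 161.4 179.2] jawyaw 0.253 x-axis [ 0.004  0.001 -1.   ] q [ 0.15  0.49  1.43  0.    1.22 -0.1 ] F [ 0.5  1.2 -4.3] M [-0.08 -0.04  0.  ] w 43.9
tool shift cm [ 0.89 -8.   23.48]
turn -1.397
```

```bash
python3 -m handwheel '[[[0,-0.5,1.3,0],[0,-1,2.8,0],[0,-1.2,3.5,0],[0,-1.2,3.5,0],[0,-1.2,3.5,0],[0,-1.2,3.5,0],[0,-1,3,0],[0,-0.7,2,0]]]'; python3 -m handwheel '[[[0,0,0,-0.11],[0,0,0,-0.12],[0,0,0,-0.12],[0,0,0,-0.12],[0,0,0,-0.12],[0,0,0,-0.12],[0,0,0,-0.12],[0,0,0,-0.12]]]'; python3 -m handwheel '[[[0,0,0,-0.11],[0,0,0,-0.11],[0,0,0,-0.11],[0,0,0,-0.11],[0,0,0,0],[0,0,0,0]]]';  python3 - <<'E'
from h import *
st(543,-86,150,1.65)
rgb,d=cap('scene','s2.png'); cap('top','t2.png')
a=cv2.imread('pics/s2.png')[110:250,200:340];b=cv2.imread('pics/t2.png')[120:260,200:340]
cv2.imwrite('pics/c2.png',cv2.resize(np.hstack([a,b]),None,fx=2.8,fy=2.8,interpolation=cv2.INTER_CUBIC))
E
```

```text
time: 5.88
tool_pos: [539.1, -85.9, 174.7]
tcp_rot: [-1.826, 1.567, 3.137]
contact_force: [0.4, 0.1, -4.3]
grip_width: 44.4
time: 6.55
tool_pos: [539.5, -82.8, 174.6]
tcp_rot: [-3.017, 1.567, 2.904]
contact_force: [0.3, -0.1, -3.9]
grip_width: 44.3
time: 7.05
tool_pos: [539.9, -82.7, 175.2]
tcp_rot: [2.792, 1.568, 2.86]
contact_force: [-0.2, -0.5, -4.6]
grip_width: 43.9
t 7.05 p [539.9 -82.7 175.2] jawyaw 1.639 x-axis [-0.003  0.001 -1.   ] q [-0.29  0.43  1.54 -0.    1.18 -1.93] F [-0.2 -0.5 -4.6] M [ 0.07 -0.01  0.02] w 43.9
tool shift cm [ 2.52 -0.35  0.29]
turn -0.011
```

View pics/c2.png

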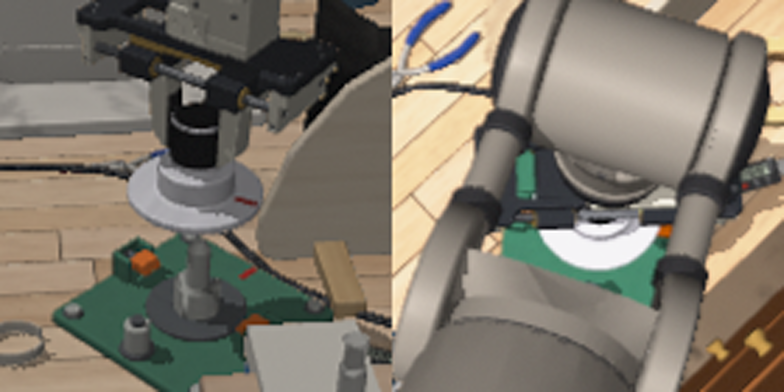

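Run:
```python
from h import *
for cam in('scene','top'):
    d=np.load(f'/tmp/{cam}_d.npy');c=np.load(f'/tmp/{cam}_c.npy').astype(int)
    V,U=np.mgrid[:384,:512];P=unp(cam,U,V,d)
    r=np.hypot(P[...,0]-540,P[...,1]+84)
    fl=(d>0)&(r<62)&(np.abs(P[...,2]-140)<6)
    print(cam,fl.sum(),'z',np.median(P[fl][:,2]))
    # circle fit to the outer boundary: fixed R=55
    from scipy.optimize import least_squares
    Q=P[fl][:,:2]; a0=np.arctan2(Q[:,1]+84,Q[:,0]-540)
    E=[]
    for k in range(-18,18):
        s=Q[(a0*18/np.pi//1)==k]
        if len(s)>2:
            i=np.argmax(np.hypot(s[:,0]-540,s[:,1]+84)); E.append(s[i])
    E=np.array(E); f=least_squares(lambda x:np.hypot(E[:,0]-x[0],E[:,1]-x[1])-x[2],[540,-84,55],loss='soft_l1'); print('circ',f.x.round(1),len(E))
    red=(d>0)&(c[...,0]>90)&(c[...,0]-c[...,1]>50)&(c[...,0]-c[...,2]>50)&(np.abs(c[...,1]-c[...,2])<40)&(r<62)&(P[...,2]>120)
    if red.any():
        m=P[red].mean(0); print('red',m.round(1),red.sum())
        print('yaw',np.arctan2(m[1]-f.x[1],m[0]-f.x[0]))
    sp=(d>0)&(r<15)&(P[...,2]>55)&(P[...,2]<95); print('pilot',sp.sum(),P[sp].mean(0) if sp.any() else '')
    kt=(d>0)&(r<24)&(np.abs(P[...,2]-43)<3); print('keyed',kt.sum(),P[kt].mean(0) if kt.any() else '')
```

```text
scene 678 z 141.88848832530323
circ [536.  -83.3  54.6] 28
pilot 110 [537.399311   -88.91448178  73.08947732]
keyed 94 [535.35789413 -89.64622547  43.18264312]
top 423 z 141.2973759694188
circ [539.5 -82.7  54.4] 14
pilot 0 
keyed 0
```

Run:
```python
from h import *
from scipy.optimize import least_squares
for cam,z in(('top','top0.png'),('scene','scene0.png')):
    im=cv2.imread('pics/'+z); h=cv2.cvtColor(im,cv2.COLOR_BGR2HSV).astype(int)
    c=im[...,::-1].astype(int)
    u0,v0=proj(cam,[543,-86,16])
    V,U=np.mgrid[:384,:512]
    notgreen=~((c[...,1]-c[...,0]>25))&(np.hypot(U-u0,V-v0)<30)&(h[...,2]<140)
    n,l,s,ce=cv2.connectedComponentsWithStats(notgreen.astype(np.uint8))
    k=1+np.argmax(s[1:,4]); print(cam,s[k],ce[k])
    m=(l==k).astype(np.uint8)
    # contour to world plane z
    ct=max(cv2.findContours(m,cv2.RETR_EXTERNAL,cv2.CHAIN_APPROX_NONE)[0],key=len)[:,0]
    for zz in(16,18):
        Q=np.array([ray(cam,*p,zz)[:2] for p in ct]); f=least_squares(lambda x:np.hypot(Q[:,0]-x[0],Q[:,1]-x[1])-x[2],[543,-86,40],loss='soft_l1',f_scale=1.5); print(zz,f.x.round(1),np.abs(f.fun).mean())
    cv2.imwrite(f'pics/m_{cam}.png',cv2.resize(m[int(v0)-40:int(v0)+40,int(u0)-40:int(u0)+40]*255,None,fx=4,fy=4))
    # flange of wheel (initial)
    if 1:
        u0,v0=proj(cam,[560,161,8]); w=(h[...,1]<50)&(h[...,2]>150)&(np.hypot(U-u0,V-v0)<30)
        n,l,s,ce=cv2.connectedComponentsWithStats(w.astype(np.uint8)); k=1+np.argmax(s[1:,4]); m=(l==k).astype(np.uint8)
        ct=cv2.convexHull(max(cv2.findContours(m,cv2.RETR_EXTERNAL,cv2.CHAIN_APPROX_NONE)[0],key=len))[:,0]
        Q=np.array([ray(cam,*p,6)[:2] for p in ct]); f=least_squares(lambda x:np.hypot(Q[:,0]-x[0],Q[:,1]-x[1])-x[2],[560,161,55],loss='soft_l1',f_scale=1.5); print('wheel',f.x.round(1),np.abs(f.fun).mean(),len(ct))
```

```text
top [257 183  32  32 730] [272.73561644 198.72054795]
16 [544.1 -87.1  42.4] 0.5923721518820665
18 [543.8 -87.1  42.3] 0.5912115101769703
wheel [559.3 161.5  55.4] 0.4394346314302065 28
scene [ 243  190   55   60 1444] [267.64750693 217.16759003]
16 [552.1 -78.8  77.5] 17.450527747864978
18 [550.1 -80.2  77.3] 17.401974428627685
wheel [558.1 165.4  52.9] 3.7267487293774693 14
```

```bash
python3 -m handwheel '[[[1.5,-0.2,0.2,0],[2,-0.2,0.2,0],[1.5,0,0,0],[0,0,0,0],[0,0,0,0]]]';  python3 - <<'E'
from h import *
st(544,-86.5,108,1.65)
cap('scene','s3.png'); a=cv2.imread('pics/s3.png')[110:250,200:340]
cv2.imwrite('pics/c3.png',cv2.resize(a,None,fx=4,fy=4,interpolation=cv2.INTER_CUBIC))
E
```

```text
time: 7.57
tool_pos: [544.6, -86.1, 126.0]
tcp_rot: [2.739, 1.568, 2.81]
contact_force: [-0.0, -0.5, -3.4]
grip_width: 44.4
t 7.57 p [544.6 -86.1 126. ] jawyaw 1.642 x-axis [-0.002  0.001 -1.   ] q [-0.3   0.49  1.59  0.    1.06 -1.94] F [-0.  -0.5 -3.4] M [ 0.01 -0.08  0.09] w 44.4
tool shift cm [ 1.8  -0.04 -0.06]
turn -0.008
```

View pics/c3.png

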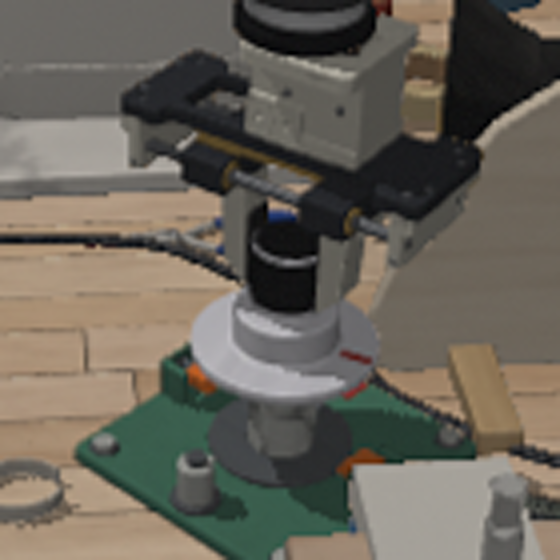

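The wheel (centre col ≈285) hangs over the spindle (≈282), red marks about 1.2 rad apart. Lowering gently.

```bash
python3 -m handwheel '[[[0.8,0,0,0],[0.8,0,0,0],[0.5,0,0,0],[0.3,0,0,0],[0,0,0,0]]]'; python3 -m handwheel '[[[0.3,0,0,0],[0.3,0,0,0],[0.3,0,0,0],[0,0,0,0]]]';  python3 - <<'E'
from h import *
st(544,-86.5,88,1.65)
E
```

```text
time: 8.03
tool_pos: [544.7, -86.0, 101.8]
tcp_rot: [2.715, 1.569, 2.787]
contact_force: [0.0, 0.1, -4.5]
grip_width: 44.5
time: 8.37
tool_pos: [544.9, -86.1, 93.1]
tcp_rot: [2.669, 1.57, 2.741]
contact_force: [-0.3, -0.4, -4.7]
grip_width: 44.1
t 8.37 p [544.9 -86.1  93.1] jawyaw 1.643 x-axis [-0.001  0.    -1.   ] q [-0.3   0.53  1.63  0.    0.99 -1.94] F [-0.3 -0.4 -4.7] M [ 0.    0.03 -0.05] w 44.1
tool shift cm [ 0.51 -0.03 -0.09]
turn -0.007
```

```bash
python3 -m handwheel '[[[0.2,0,0,0],[0.2,0,0,0],[0.2,0,0,0],[0,0,0,0]]]';  python3 - <<'E'
from h import *
st(544,-86.5,85,1.65)
E
```

```text
time: 8.7
tool_pos: [545.0, -86.1, 87.3]
tcp_rot: [2.694, 1.57, 2.767]
contact_force: [0.4, 0.3, -3.2]
grip_width: 44.1
t 8.70 p [545.  -86.1  87.3] jawyaw 1.643 x-axis [-0.001  0.    -1.   ] q [-0.3   0.54  1.63  0.    0.97 -1.94] F [ 0.4  0.3 -3.2] M [ 0.01  0.01 -0.03] w 44.1
tool shift cm [ 0.23 -0.03 -0.1 ]
turn -0.007
```

```bash
python3 -m handwheel '[[[0.2,0,0,0],[0,0,0,0]]]'; python3 -m handwheel '[[[0,0,0,0],[0,0,0,0],[0,0,0,0],[0,0,0,0],[0,0,0,0],[0,0,0,0]]]' 1;python3 -m handwheel '[[[-1.5,0,0,0],[-2.5,0,0,0],[-2.5,0,0,0],[-1.5,0,0,0],[0,0,0,0],[0,0,0,0]]]'
python3 - <<'E'
from h import *
st(544,-86.5,85,1.65)
cap('scene','s4.png'); a=cv2.imread('pics/s4.png')[110:250,200:340]
cv2.imwrite('pics/c4.png',cv2.resize(a,None,fx=4,fy=4,interpolation=cv2.INTER_CUBIC))
d=np.load('/tmp/scene_d.npy');c=np.load('/tmp/scene_c.npy').astype(int)
V,U=np.mgrid[:384,:512];P=unp('scene',U,V,d);r=np.hypot(P[...,0]-541,P[...,1]+86)
red=(d>0)&(c[...,0]>90)&(c[...,0]-c[...,1]>50)&(c[...,0]-c[...,2]>50)&(np.abs(c[...,1]-c[...,2])<40)&(r<100)
for v,u in zip(*np.where(red)): print(u,v,P[v,u].round(0))
kt=(d>0)&(r<24)&(P[...,2]>100); print('knob',kt.sum(),np.median(P[kt],0))
fl=(d>0)&(r<60)&(r>35)&(P[...,2]>40)&(P[...,2]<65);A=np.c_[P[fl][:,:2]-[541,-86],np.ones(fl.sum())]; print('flange plane',np.linalg.lstsq(A,P[fl][:,2],rcond=None)[0],fl.sum())
E
```

```text
time: 8.87
tool_pos: [545.1, -86.1, 85.4]
tcp_rot: [2.485, 1.57, 2.557]
contact_force: [0.7, -0.3, -4.4]
grip_width: 44.1
time: 9.37
tool_pos: [545.4, -86.2, 85.9]
tcp_rot: [-0.262, 1.57, -0.19]
contact_force: [0.4, 0.0, -0.9]
grip_width: 79.8
time: 9.87
tool_pos: [545.5, -86.3, 166.1]
tcp_rot: [-0.308, 1.569, -0.236]
contact_force: [-0.3, -0.1, -0.5]
grip_width: 92.2
t 9.87 p [545.5 -86.3 166.1] jawyaw 1.643 x-axis [ 0.002 -0.    -1.   ] q [-0.3   0.44  1.54  0.    1.15 -1.94] F [-0.3 -0.1 -0.5] M [ 0.04 -0.03 -0.02] w 92.2
tool shift cm [ 8.11 -0.01 -0.17]
turn -0.007
252 200 [554. -21.  36.]
251 201 [549. -22.  37.]
250 202 [534. -31.  47.]
249 203 [543. -21.  33.]
247 204 [539. -18.  31.]
248 204 [539. -21.  33.]
290 223 [ 541. -145.   38.]
291 223 [ 544. -146.   36.]
289 224 [ 539. -144.   35.]
290 224 [ 539. -147.   37.]
291 224 [ 541. -148.   36.]
292 224 [ 544. -149.   35.]
287 225 [ 532. -143.   36.]
288 225 [ 533. -145.   37.]
289 225 [ 537. -145.   34.]
290 225 [ 536. -149.   36.]
291 225 [ 538. -151.   37.]
294 225 [ 544. -155.   34.]
286 226 [ 526. -144.   37.]
287 226 [ 527. -147.   38.]
286 227 [ 529. -143.   32.]
knob 578 [523.40825392 -87.24188545 260.12584506]
flange plane [ 3.01416838e-02 -4.61508868e-02  5.06391752e+01] 540
```

View pics/c4.png

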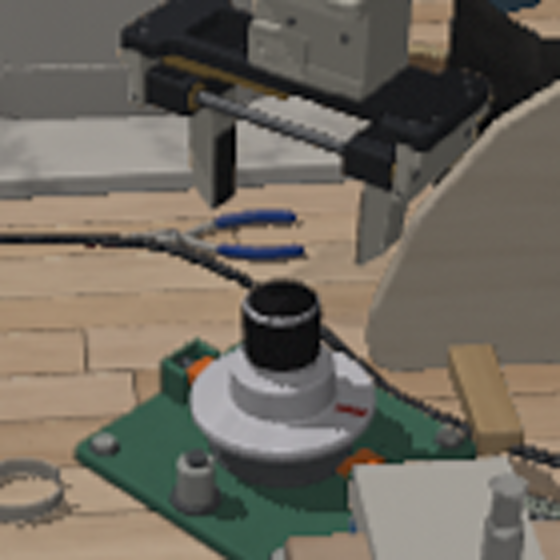

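Run:
```python
from h import *
p=ray('scene',200+350/4,110+408/4,51); print(p); 
for c in((541,-86),(544,-86)): print(np.arctan2(p[1]-c[1],p[0]-c[0])+.08)
for yaw in(-1.32,-1.2,-1.0): print(yaw,(proj('scene',[541+44*np.cos(yaw),-86+44*np.sin(yaw),51])-[200,110])*4)
st(544,-86.5,85,-0.5)
```

```text
[ 556.38939011 -126.22812155   51.        ]
-1.1254203135984544
-1.1920361214562474
-1.32 [348.90187093 413.286022  ]
-1.2 [351.63395151 408.08578802]
-1.0 [353.8193435  399.06111243]
t 9.92 p [544.9 -86.1 165.1] jawyaw 1.643 x-axis [-0.001  0.    -1.   ] q [-0.3   0.45  1.54  0.    1.15 -1.94] F [ 0.  -0.2 -0.6] M [0.03 0.05 0.02] w 91.7
tool shift cm [ 8.01 -0.04 -0.08]
turn 2.143
```

```bash
python3 -m handwheel '[[[0,0,0,0.12],[0,0,0,0.12],[0,0,0,0.12],[0,0,0,0.12],[0,0,0,0.12],[0,0,0,0.12],[0,0,0,0.12],[0,0,0,0.12]]]' 1; python3 -m handwheel '[[[0,0,0,0.12],[0,0,0,0.12],[0,0,0,0.04],[0,0,0,0],[0,0,0,0]]]';python3 - <<'E'
from h import *
st(544.5,-86.3,85,0.4)
E
```

```text
time: 10.58
tool_pos: [544.3, -86.0, 163.8]
tcp_rot: [-2.566, 1.567, 2.824]
contact_force: [-0.0, -0.9, -0.9]
grip_width: 92.0
time: 11.0
tool_pos: [544.6, -86.0, 164.4]
tcp_rot: [-2.311, 1.568, 2.806]
contact_force: [0.2, 0.9, -0.1]
grip_width: 91.5
t 11.00 p [544.6 -86.  164.4] jawyaw 0.405 x-axis [-0.002  0.001 -1.   ] q [-0.3   0.45  1.54  0.    1.15 -0.7 ] F [ 0.2  0.9 -0.1] M [-0.05  0.07 -0.02] w 91.5
tool shift cm [ 7.94 -0.    0.03]
turn 0.005
```

```bash
python3 -m handwheel '[[[1.5,0,0,0],[2.2,0,0,0],[2.2,0,0,0],[1.5,0,0,0],[0.5,0,0,0],[0,0,0,0]]]'; python3 -m handwheel '[[[0,0,0,0],[0,0,0,0],[0,0,0,0],[0,0,0,0],[0,0,0,0],[0,0,0,0],[0,0,0,0]]]' 0.3
python3 - <<'E'
from h import *
st(544.5,-86.3,85,0.4)
E
```

```text
time: 11.5
tool_pos: [544.2, -85.9, 85.1]
tcp_rot: [-2.288, 1.567, 2.828]
contact_force: [-0.2, -0.1, -1.0]
grip_width: 91.7
time: 12.08
tool_pos: [545.3, -86.2, 86.9]
tcp_rot: [1.123, 1.57, -0.045]
contact_force: [0.0, -1.2, 0.6]
grip_width: 49.5
t 12.08 p [545.3 -86.2  86.9] jawyaw 0.403 x-axis [ 0. -0. -1.] q [-0.3   0.54  1.63  0.    0.97 -0.7 ] F [ 0.  -1.2  0.6] M [-0.05  0.01 -0.04] w 49.5
tool shift cm [ 0.19 -0.08 -0.02]
turn 0.003
```

```bash
python3 -m handwheel '[[[0,0,0,0],[0,0,0,0],[0,0,0,0]]]'; python3 -m handwheel '[[[0,0,0,-0.08],[0,0,0,-0.12],[0,0,0,-0.12],[0,0,0,-0.12],[0,0,0,-0.12],[0,0,0,-0.12],[0,0,0,-0.08],[0,0,0,0]]]'
python3 - <<'E'
from h import *
st(544.5,-86.3,85,0.4)
cap('scene','s5.png'); a=cv2.imread('pics/s5.png')[110:250,200:340]
cv2.imwrite('pics/c5.png',cv2.resize(a,None,fx=4,fy=4,interpolation=cv2.INTER_CUBIC))
for yaw in(-.8,-.6,-.4,-.2,-0.08): print(yaw,(proj('scene',[541+44*np.cos(yaw),-86+44*np.sin(yaw),51])-[200,110])*4)
E
```

```text
time: 12.33
tool_pos: [545.2, -86.2, 86.8]
tcp_rot: [-0.92, 1.571, -2.088]
contact_force: [-1.4, -0.5, 1.0]
grip_width: 44.4
time: 13.0
tool_pos: [544.8, -86.7, 86.7]
tcp_rot: [-2.064, 1.57, -2.469]
contact_force: [-2.0, -2.9, 2.4]
grip_width: 44.0
t 13.00 p [544.8 -86.7  86.7] jawyaw 1.166 x-axis [-0.001 -0.001 -1.   ] q [-0.3   0.54  1.63 -0.    0.97 -1.46] F [-2.  -2.9  2.4] M [-0.54  0.46 -0.08] w 44.0
tool shift cm [ 0.17  0.02 -0.05]
turn 0.766
-0.8 [353.02677007 389.91189361]
-0.6 [349.34322314 381.00125174]
-0.4 [342.9638526 372.6697954]
-0.2 [334.17700231 365.22466328]
-0.08 [327.89855647 361.29538136]
```

View pics/c5.png

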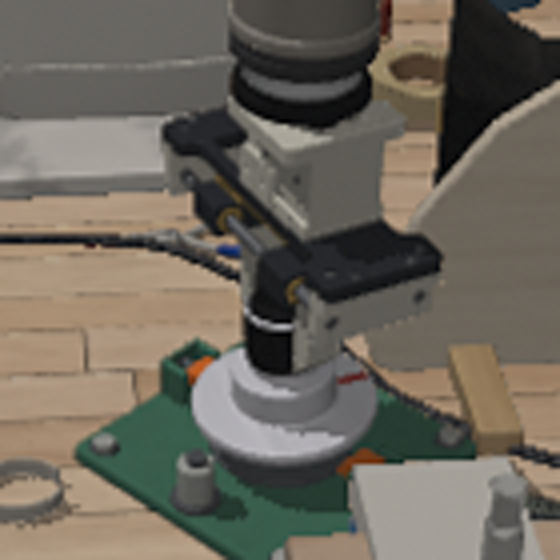

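```bash
python3 -m handwheel '[[[0.1,0,0,-0.08],[0.1,0,0,-0.08],[0.1,0,0,-0.08],[0,0,0,-0.05],[0,0,0,0]]]'
python3 - <<'E'
from h import *
st()
E
```

```text
time: 13.47
tool_pos: [545.8, -86.9, 85.9]
tcp_rot: [-0.464, 1.568, -0.582]
contact_force: [-5.7, -1.8, 16.6]
grip_width: 44.3
t 13.47 p [545.8 -86.9  85.9] jawyaw 1.453 x-axis [ 0.002 -0.002 -1.   ] q [-0.3   0.54  1.63 -0.    0.97 -1.75] F [-5.7 -1.8 16.6] M [-0.55  1.05 -0.03] w 44.3
```

```bash
python3 -m handwheel '[[[0,0,0,-0.04],[0,0,0,-0.03],[0,0,0,0]]]'; python3 -m handwheel '[[[0,0,0,-0.04],[0,0,0,0]]]'
python3 - <<'E'
from h import *
st()
cap('scene','s6.png'); a=cv2.imread('pics/s6.png')[110:250,200:340]
cv2.imwrite('pics/c6.png',cv2.resize(a,None,fx=4,fy=4,interpolation=cv2.INTER_CUBIC))
E
```

```text
time: 13.72
tool_pos: [545.7, -86.9, 85.7]
tcp_rot: [-0.535, 1.568, -0.585]
contact_force: [-5.4, -3.1, 14.7]
grip_width: 44.5
time: 13.88
tool_pos: [545.5, -86.2, 84.3]
tcp_rot: [0.096, 1.57, 0.087]
contact_force: [0.5, 0.3, -4.0]
grip_width: 43.8
t 13.88 p [545.5 -86.2  84.3] jawyaw 1.561 x-axis [ 0.001  0.    -1.   ] q [-0.3   0.54  1.63  0.    0.96 -1.86] F [ 0.5  0.3 -4. ] M [ 0.22 -0.08 -0.04] w 43.8
```

View pics/c6.png

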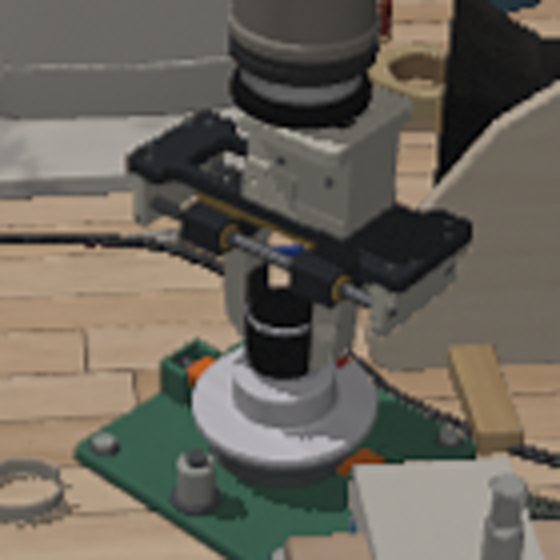

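The vertical force fell from +15 N to the wheel's bare weight (-4 N): the tab has entered the keyway. Centre it a little more and follow down.

```bash
python3 -m handwheel '[[[0.2,0,0,-0.03],[0.2,0,0,-0.02],[0.2,0,0,0],[0,0,0,0]]]'; python3 -c "
from h import *
st()"; python3 -m handwheel '[[[0.2,0,0,0],[0.1,0,0,0],[0,0,0,0]]]';python3 -c "
from h import *
st()"
```

```text
time: 14.27
tool_pos: [545.2, -85.7, 77.0]
tcp_rot: [1.908, 1.57, 1.949]
contact_force: [1.1, 1.6, -4.9]
grip_width: 44.2
t 14.27 p [545.2 -85.7  77. ] jawyaw 1.611 x-axis [-0.     0.001 -1.   ] q [-0.3   0.55  1.64  0.    0.95 -1.91] F [ 1.1  1.6 -4.9] M [ 0.46 -0.27  0.05] w 44.2
time: 14.52
tool_pos: [545.5, -86.2, 75.0]
tcp_rot: [-0.123, 1.57, -0.081]
contact_force: [1.2, 1.8, 1.8]
grip_width: 43.7
t 14.52 p [545.5 -86.2  75. ] jawyaw 1.612 x-axis [ 0.001 -0.    -1.   ] q [-0.3   0.55  1.64  0.    0.94 -1.91] F [1.2 1.8 1.8] M [ 0.25 -0.07 -0.04] w 43.7
```

```bash
for i in 1 ; do python3 -m handwheel '[[[0.2,0,0,0],[0.2,0,0,0],[0.2,0,0,0],[0,0,0,0]]]';done; python3 -m handwheel '[[[0.2,0,0,0],[0.2,0,0,0],[0,0,0,0]]]';python3 -c "
from h import *
st()"
```

```text
time: 14.85
tool_pos: [545.7, -86.1, 68.4]
tcp_rot: [0.135, 1.57, 0.177]
contact_force: [3.7, 1.7, -2.4]
grip_width: 44.1
time: 15.1
tool_pos: [546.3, -86.2, 65.1]
tcp_rot: [-0.097, 1.568, -0.055]
contact_force: [4.5, 1.4, 3.4]
grip_width: 44.0
t 15.10 p [546.3 -86.2  65.1] jawyaw 1.613 x-axis [ 0.002 -0.    -1.   ] q [-0.3   0.57  1.65  0.    0.92 -1.91] F [4.5 1.4 3.4] M [ 0.63 -0.48 -0.12] w 44.0
```

```bash
python3 -m handwheel '[[[0.2,0,0.05,0],[0.2,0,0.05,0],[0,0,0,0]]]';python3 -m handwheel '[[[0.2,0,0,0],[0,0,0,0],[0,0,0,0]]]';python3 -c "
from h import *
st()"
```

```text
time: 15.35
tool_pos: [549.0, -86.5, 63.0]
tcp_rot: [-0.24, 1.564, -0.197]
contact_force: [6.0, 3.5, 13.2]
grip_width: 44.4
time: 15.6
tool_pos: [549.3, -86.6, 62.5]
tcp_rot: [-0.251, 1.562, -0.209]
contact_force: [1.3, 3.8, 24.5]
grip_width: 44.2
t 15.60 p [549.3 -86.6  62.5] jawyaw 1.613 x-axis [ 0.008 -0.002 -1.   ] q [-0.29  0.57  1.65  0.    0.91 -1.91] F [ 1.3  3.8 24.5] M [ 0.9  -0.04  0.01] w 44.2
```

```bash
cat > look.py <<'E'
from h import *
import sys
n=sys.argv[1]
for cam in('scene','top'): cap(cam,f'{cam}{n}.png')
a=cv2.imread(f'pics/scene{n}.png')[140:240,210:310];b=cv2.imread(f'pics/top{n}.png')[150:250,222:322]
cv2.imwrite(f'pics/c{n}.png',cv2.resize(np.hstack([a,b]),None,fx=4,fy=4,interpolation=cv2.INTER_CUBIC))
d=np.load('/tmp/scene_d.npy');V,U=np.mgrid[:384,:512];P=unp('scene',U,V,d);c=np.load('/tmp/scene_c.npy').astype(int)
r=np.hypot(P[...,0]-541,P[...,1]+86)
white=(c.min(-1)>120)&(c.max(-1)-c.min(-1)<50)
fl=(d>0)&(r<52)&(r>34)&(P[...,2]>15)&(P[...,2]<65)&white;A=np.c_[P[fl][:,:2]-[541,-86],np.ones(fl.sum())]
x=np.linalg.lstsq(A,P[fl][:,2],rcond=None)[0]; print('flange plane',x,fl.sum(),np.std(A@x-P[fl][:,2]))
st()
E
python3 look.py 7
```

```text
flange plane [-2.38228179e-03 -1.51687011e-03  2.65823131e+01] 260 1.3993637602540123
t 15.70 p [549.3 -86.5  62.5] jawyaw 1.613 x-axis [ 0.008 -0.002 -1.   ] q [-0.29  0.57  1.65  0.    0.91 -1.91] F [ 1.5  4.1 25.1] M [ 0.9  -0.02  0.07] w 44.1
```

View pics/c7.png

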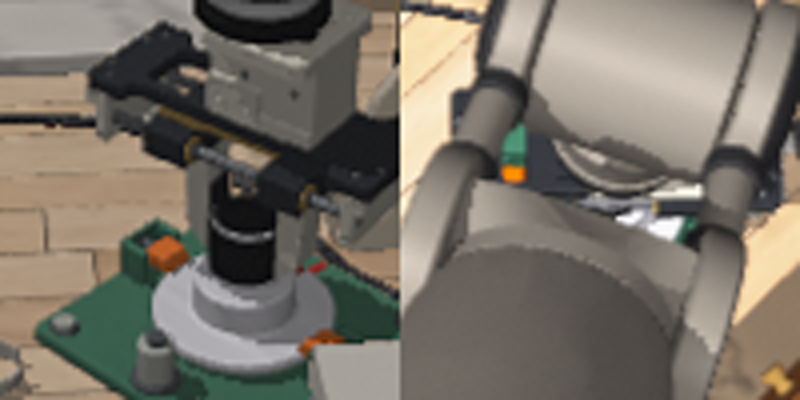

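```bash
python3 -m handwheel '[[[0.1,0,0,0],[0,0,0,0]]]';python3 -m handwheel '[[[-0.2,0,-0.1,0],[-0.2,0,-0.1,0],[0,0,0,0]]]';python3 -m handwheel '[[[0,0,0,0],[0,0,0,0],[0,0,0,0],[0,0,0,0],[0,0,0,0],[0,0,0,0],[0,0,0,0]]]' 1;python3 -c "
from h import *
st()"; python3 -m handwheel '[[[-1,0,0,0],[-2.5,0,0,0],[-2.5,0,0,0],[-2.5,0,0,0],[-2.5,0,0,0],[-2.5,0,0,0],[-1,0,0,0],[0,0,0,0]]]'; python3 look.py 8
```

```text
time: 15.87
tool_pos: [549.4, -86.6, 62.4]
tcp_rot: [-0.261, 1.562, -0.219]
contact_force: [-0.5, 4.4, 31.9]
grip_width: 43.7
time: 16.12
tool_pos: [546.5, -86.6, 62.8]
tcp_rot: [-0.229, 1.565, -0.187]
contact_force: [6.2, 2.6, 4.7]
grip_width: 44.1
time: 16.7
tool_pos: [544.0, -86.2, 61.5]
tcp_rot: [2.789, 1.57, 2.831]
contact_force: [0.3, 0.3, 0.1]
grip_width: 86.6
t 16.70 p [544.  -86.2  61.5] jawyaw 1.613 x-axis [-0.001  0.    -1.   ] q [-0.3   0.57  1.66  0.    0.91 -1.91] F [0.3 0.3 0.1] M [ 0.07  0.02 -0.01] w 86.6
time: 17.37
tool_pos: [545.5, -86.6, 209.8]
tcp_rot: [-0.329, 1.565, -0.287]
contact_force: [0.1, 0.2, -0.5]
grip_width: 92.0
flange plane [ 5.40883626e-03 -3.36981346e-03  2.68634719e+01] 288 1.328559087143758
t 17.47 p [543.8 -86.1 206.1] jawyaw 1.613 x-axis [-0.001  0.    -1.   ] q [-0.3   0.41  1.49  0.    1.25 -1.91] F [ 0.4  0.1 -0.7] M [0.06 0.03 0.09] w 91.7
```

View pics/c8.png

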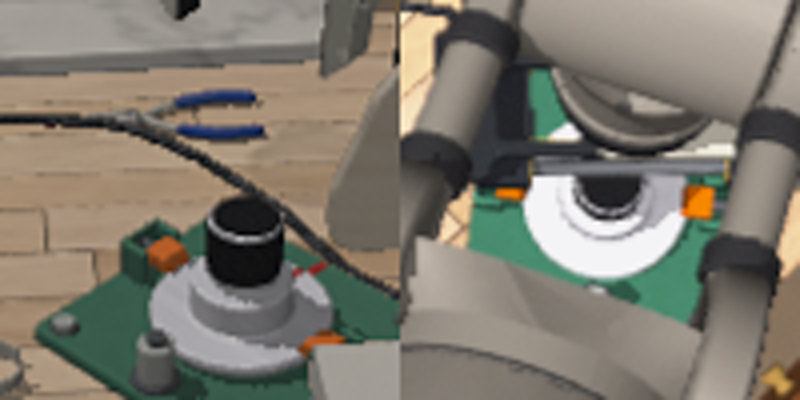

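```bash
python3 -m handwheel '[[[0,2,0,0],[0,3.5,0,0],[0,3.5,0,0],[0,3.5,0,0],[0,3.5,0,0],[0,3.5,0,0],[0,3,0,0],[0,1,0,0]]]'; python3 look.py 9
python3 - <<'E'
from h import *
for cam in('top',):
    P=unp(cam,*np.mgrid[:384,:512][::-1],np.load(f'/tmp/{cam}_d.npy'));c=np.load(f'/tmp/{cam}_c.npy').astype(int)
    org=(c[...,0]>150)&(c[...,1]>60)&(c[...,2]<50)&(np.hypot(P[...,0]-543,P[...,1]+86)<90)
    C=np.array([544,-86.5])
    for s in(1,-1):
        m=org&(s*(P[...,1]+86)>0); rr=((P[m][:,:2]-C)@[.08,.997])*s; print(s,m.sum(),'radial',np.percentile(rr,[0,10,50,90,100]).round(1),'z',np.percentile(P[m][:,2],[10,50,90]).round(1))
P=unp('top',*np.mgrid[:384,:512][::-1],np.load('/tmp/top_d.npy')); 
c=cv2.imread('pics/top0.png')[...,::-1].astype(int)
org=(c[...,0]>150)&(c[...,1]>60)&(c[...,2]<50);P=np.load('/tmp/top_P.npy');org&=np.hypot(P[...,0]-543,P[...,1]+86)<90
for s in(1,-1):
    m=org&(s*(P[...,1]+86)>0); rr=((P[m][:,:2]-C)@[.08,.997])*s; print('before',s,m.sum(),np.percentile(rr,[0,10,50,90,100]).round(1),'z',np.percentile(P[m][:,2],[10,50,90]).round(1))
E
```

```text
time: 18.13
tool_pos: [532.7, 152.3, 204.5]
tcp_rot: [2.89, 1.567, 2.936]
contact_force: [0.2, -0.0, 0.3]
grip_width: 91.9
flange plane [-2.50735542e-03  6.17900902e-03  2.64987377e+01] 246 1.1986066427788378
t 18.23 p [533.3 150.  204.9] jawyaw 1.616 x-axis [-0.003 -0.    -1.   ] q [ 0.14  0.41  1.48  0.    1.25 -1.48] F [-0.8  0.1  1. ] M [-0.02  0.03 -0.05] w 91.7
1 52 radial [52.4 54.3 60.7 68.3 71.2] z [29.1 34.9 37.8]
-1 48 radial [54.4 56.5 63.  69.6 73.7] z [30.8 34.9 37.2]
before 1 49 [54.1 55.4 62.2 69.  71.2] z [32.3 34.7 37.2]
before -1 53 [52.4 54.1 62.  69.3 72.7] z [32.6 35.4 37.7]
```

View pics/c9.png

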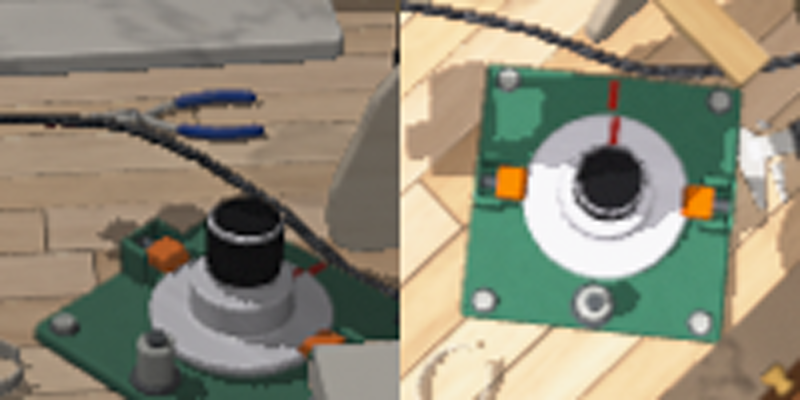

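Run:
```python
from h import *
C={}
for cam,fs,reg in(('top',('top0.png','top9.png'),((235,262),(285,310))),('scene',('scene0.png','scene9.png'),((240,262),(280,300)))):
  for f in fs:
    c=cv2.imread('pics/'+f).astype(float)
    w=np.clip(c[...,2]-c[...,0]-90,0,None)  # soft orange weight
    for a,b in reg:
        s=np.zeros_like(w); s[190:232,a:b]=w[190:232,a:b]
        V,U=np.mgrid[:384,:512]; print(cam,f,(a,b),((s*U).sum()/s.sum()).round(2),((s*V).sum()/s.sum()).round(2),round(s.sum()))
a=cv2.imread('pics/top0.png')[180:215,235:315];b=cv2.imread('pics/top9.png')[180:215,235:315]
cv2.imwrite('pics/cmp.png',cv2.resize(np.vstack([a,b]),None,fx=8,fy=8,interpolation=cv2.INTER_NEAREST))
for n in('catch_left','catch_right','wheel_tab','keyway'): print(n,bot.spot_point('top',n)[:1])
```

```text
top top0.png (235, 262) 249.18 195.18 6623
top top0.png (285, 310) 295.85 200.03 7469
top top9.png (235, 262) 249.22 195.23 7129
top top9.png (285, 310) 296.35 200.32 6695
scene scene0.png (240, 262) 250.75 201.82 1311
scene scene0.png (280, 300) 290.14 223.74 1168
scene scene9.png (240, 262) 250.73 201.84 1306
scene scene9.png (280, 300) 290.33 224.77 842Traceback (most recent call last):
  File "<stdin>", line 12, in <module>
ValueError: it knows: bender, cuff, keyway, pliers, shoulder, tape, wheel, wheel_knob, wheel_tab
```

View pics/cmp.png

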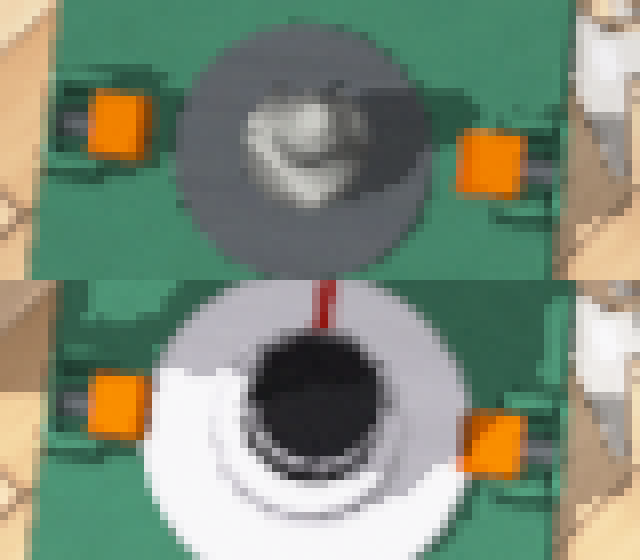

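Run:
```python
from h import *
for f in('top0.png','top9.png'):
    c=cv2.imread('pics/'+f).astype(int)
    for r in(198,200,202): print(f,r,[tuple(x[::-1]) for x in c[r,290:304]])
for f in('scene0.png','scene9.png'): cv2.imwrite('pics/z'+f,cv2.resize(cv2.imread('pics/'+f)[205:240,265:315],None,fx=14,fy=14,interpolation=cv2.INTER_NEAREST))
```

```text
top0.png 198 [(np.int64(59), np.int64(116), np.int64(91)), (np.int64(64), np.int64(125), np.int64(98)), (np.int64(162), np.int64(114), np.int64(59)), (np.int64(218), np.int64(103), np.int64(0)), (np.int64(238), np.int64(121), np.int64(0)), (np.int64(241), np.int64(129), np.int64(0)), (np.int64(241), np.int64(129), np.int64(0)), (np.int64(241), np.int64(129), np.int64(0)), (np.int64(241), np.int64(128), np.int64(0)), (np.int64(242), np.int64(129), np.int64(0)), (np.int64(152), np.int64(98), np.int64(51)), (np.int64(42), np.int64(82), np.int64(65)), (np.int64(41), np.int64(81), np.int64(64)), (np.int64(38), np.int64(74), np.int64(59))]
top0.png 200 [(np.int64(69), np.int64(135), np.int64(108)), (np.int64(69), np.int64(135), np.int64(108)), (np.int64(190), np.int64(114), np.int64(57)), (np.int64(226), np.int64(106), np.int64(0)), (np.int64(239), np.int64(124), np.int64(0)), (np.int64(242), np.int64(130), np.int64(0)), (np.int64(242), np.int64(129), np.int64(0)), (np.int64(241), np.int64(128), np.int64(0)), (np.int64(241), np.int64(129), np.int64(0)), (np.int64(225), np.int64(122), np.in
[... 2074 characters left out ...]
(96)), (np.int64(85), np.int64(90), np.int64(92))]
top9.png 202 [(np.int64(189), np.int64(185), np.int64(193)), (np.int64(215), np.int64(204), np.int64(205)), (np.int64(225), np.int64(146), np.int64(116)), (np.int64(230), np.int64(109), np.int64(0)), (np.int64(247), np.int64(135), np.int64(0)), (np.int64(249), np.int64(142), np.int64(0)), (np.int64(250), np.int64(143), np.int64(0)), (np.int64(250), np.int64(143), np.int64(0)), (np.int64(250), np.int64(143), np.int64(0)), (np.int64(221), np.int64(124), np.int64(22)), (np.int64(120), np.int64(92), np.int64(71)), (np.int64(81), np.int64(91), np.int64(91)), (np.int64(87), np.int64(98), np.int64(97)), (np.int64(99), np.int64(105), np.int64(108))]
```

View pics/zscene0.png

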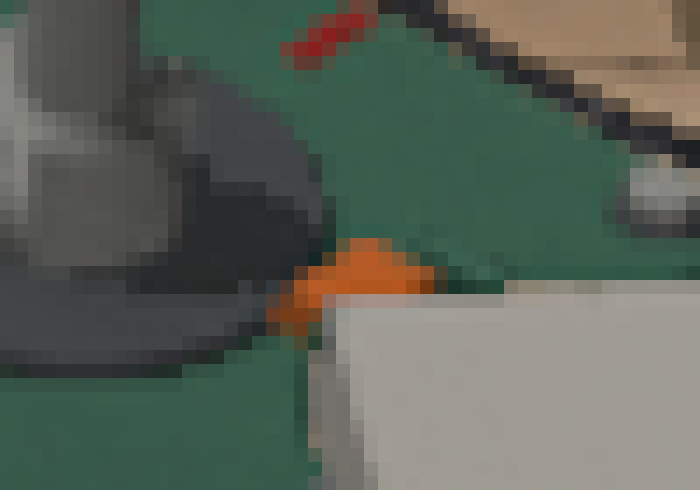

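View pics/zscene9.png

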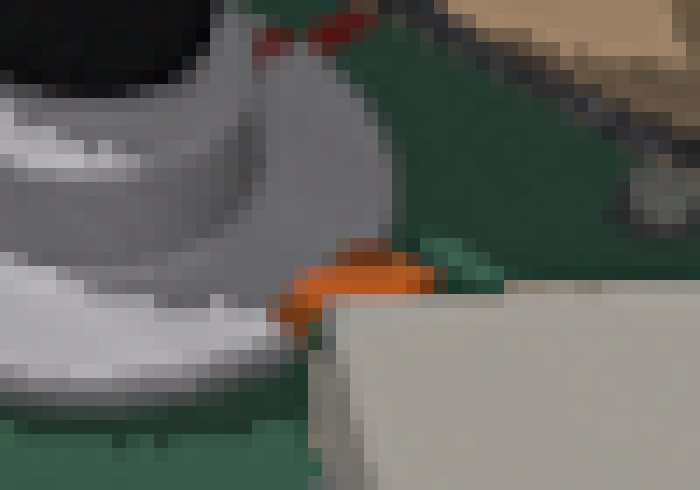

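Both catches sit at the same pixels as in the first pictures: the outer edge of the right one is at column 300 with the same mixed colour, and the left one's centre is unchanged. So both are sprung in over the rim, and the marks line up.

```bash
python3 -c "
from h import *
print(bot.close_job()); st()"
```

```text
the job is handed in; nothing more can be done
None
the job is handed in; nothing more can be done
```

The hand wheel is fitted on the bender, pressed home and let go, and the job is handed in at about 18 s of the 69 s.

**What I did:** I gripped the knob and set the wheel on the spindle with its mark about 1.2 rad from the base mark. I let go with it resting on the shoulder, where the flange measured about 43 mm up. I then took a fresh grip and turned it counter-clockwise under light downward pressure. When the tab entered the keyway, the force dropped from +15 N to the wheel's own weight. I pressed it home with up to about 32 N, opened the gripper and moved away.

**Last checks:**
- **Seating:** the top of the flange is level at about 26.5 mm; home is 26 mm.
- **Marks:** the two red marks are in line in the top picture.
- **Catches:** both are at the same pixel positions as before the wheel went on, so sprung in over the rim. In the scene view the right one is partly hidden, so I judged it mainly from the top camera.
- **Other things:** nothing else was touched on purpose. The pliers and the cuff show in their places in the later scene pictures; I did not check the tape's position again.

**What disagreed:**
- The wheel's mark started about 2.63 rad clockwise of the bender's, where the task says 0.8 to 2.6 rad counter-clockwise. I went by the pictures.
- The scene camera read about 3.5 mm low in x at the wheel compared with the arm, so I aimed by the top camera.
- The tool shifted 3 to 4 mm sideways during the last press, with no more than about 6 N of side force. The wheel was level afterwards.

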